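# Find the heavy tin and stand it on the scale

## Task

One of the three closed tins leaning in the slanted wooden stand holds the kitchen scale's brass check weight; the tins look alike and the other two are nearly empty. Feel which one is heavy by lifting them a little in the stand, then take that tin and stand it upright in the middle of the scale's round pan, setting it down rather than dropping it. Leave the other two seated in the stand as they were, and do not move the other things on the worktop.

Things in the scene. Friction and masses are not known exactly. Their poses are not given: they have to be found in the camera images.
- stand: fixed light-wood stand, 96 (x) x 272 (y) x 64 mm. Origin: centre of its underside, on the worktop; x to its back, y along its row of three slots, z up. Slots at y = -88, 0, +88 mm. Each tin leans about 25 degrees from vertical, lid toward -x (the robot): its axis from underside to lid is (-0.42, 0, 0.91) in this frame. Open at the back and above: a tin comes out straight up
- slot_mid (a point): in the stand's middle slot, where the centre of a seated tin's underside lies (x = +30, z = +36 mm in the stand's frame; the other slots 88 mm to either side). Axes as the stand's. A tin stands on a sloped floor and leans on a sloped board on its -x side, 52 mm high along the tin; low rails (26 mm along the tin) leave 3.5 mm on either side of it
- tin_a: one of three alike closed square steel tins with dark lids, 44 x 44 x 100 mm (lid: the top 12 mm, same width), leaning in the stand at the start. Origin: centre of its underside; z along the tin to the lid. With what lies loose inside, the heavy one weighs 0.32 to 0.47 kg, the other two 0.11 kg each; any of the three may be the heavy one
- tin_b: one of three alike closed square steel tins with dark lids, 44 x 44 x 100 mm (lid: the top 12 mm, same width), leaning in the stand at the start. Origin: centre of its underside; z along the tin to the lid. With what lies loose inside, the heavy one weighs 0.32 to 0.47 kg, the other two 0.11 kg each; any of the three may be the heavy one
- tin_c: one of three alike closed square steel tins with dark lids, 44 x 44 x 100 mm (lid: the top 12 mm, same width), leaning in the stand at the start. Origin: centre of its underside; z along the tin to the lid. With what lies loose inside, the heavy one weighs 0.32 to 0.47 kg, the other two 0.11 kg each; any of the three may be the heavy one
- scale: fixed flat white kitchen scale, 160 (x) x 150 (y) x 20 mm, no reading. Origin: centre of its underside, on the worktop; small black display and two grey keys along the -x edge
- scale_pan (a point): centre of the top of the scale's round steel pan, 120 mm in diameter, 20 mm above the worktop; it does not sink. A fixed toaster oven stands behind stand and scale: its door bar reaches to world x = 0.555 at z = 0.19 to 0.21, y = -0.06 to 0.15, so pass in front of it
- red_cup: red cup standing upside down, 95 mm wide, 48 mm high, loose; origin: centre of its underside. To be left alone
- salt_shaker: salt shaker, 44 mm wide, 90 mm high, loose, upright; origin: centre of its underside. To be left alone
- teaspoon: loose teaspoon lying flat, 130 x 27 x 11 mm, origin: centre of its underside. To be left alone

How it is judged (in metres and radians):
At the end, for the whole second after the job is handed in: The heavy tin (the scale carries more than 2.2 N from it) stands upright (within 0.08 rad) and at rest on the scale, its centre within 30 mm of the pan's centre; the other two tins are within 15 mm of where they stood in the stand (((horizontal distance between tin_a and scale_pan below 0.03 m and contact force between tin_a and scale above 2.2 N and angle between tin_a's own z axis and vertical below 0.08 rad and linear speed of tin_a below 0.03 m/s and distance of each of tin_b, tin_c from where it was at the start of the episode below 0.015 m) or (horizontal distance between tin_b and scale_pan below 0.03 m and contact force between tin_b and scale above 2.2 N and angle between tin_b's own z axis and vertical below 0.08 rad and linear speed of tin_b below 0.03 m/s and distance of each of tin_a, tin_c from where it was at the start of the episode below 0.015 m) or (horizontal distance between tin_c and scale_pan below 0.03 m and contact force between tin_c and scale above 2.2 N and angle between tin_c's own z axis and vertical below 0.08 rad and linear speed of tin_c below 0.03 m/s and distance of each of tin_a, tin_b from where it was at the start of the episode below 0.015 m))); the robot touches nothing.
It fails at once if a tin was dropped (it fell faster than 0.6 m/s out of the fingers) ((linear speed of tin_a above 0.6 m/s and contact force between the fingers and tin_a below 0.05 N) or (linear speed of tin_b above 0.6 m/s and contact force between the fingers and tin_b below 0.05 N) or (linear speed of tin_c above 0.6 m/s and contact force between the fingers and tin_c below 0.05 N)).
It fails at once if the red cup was moved more than 30 mm (distance of red_cup from where it was at the start of the episode above 0.03 m).
It fails at once if the salt shaker was moved more than 30 mm (distance of salt_shaker from where it was at the start of the episode above 0.03 m).
It fails at once if the teaspoon was moved more than 30 mm (distance of teaspoon from where it was at the start of the episode above 0.03 m).
It also fails if it takes over 54 s, if anything falls off the work surface, if the arm or the gripper's body presses on something with over 40 N, if the wrist force passes 120 N, or if a joint passes its speed limit or range.

## Robot

A 7-joint arm with a two-finger parallel gripper is mounted at the origin on a cart in front of the work surface, level with it; the furniture and walls round the work are solid. World frame = base frame: x ahead of the robot, y to its left, z up, the work surface at z = 0. Lengths are in mm, angles in rad, forces in N, time in s.
With the tool pointing down it reaches from about 400 to 925 mm from the base axis. Payload 4.1 kg.
Tool frame: the origin (TCP) lies on the front face of the gripper's body, between the roots of the fingers; the fingertips stand 73 mm ahead of it and the grasp point (between the pads) lies pinch_z ahead of it (pinch_z is the distance from the TCP to the grasp point, in mm); z points along the fingers, y is the line along which they close (so a half turn about z gives the same grasp; the last joint's range is limited). The gripper opens to 85 mm and grips with 20 to 120 N. Pads are 22 mm wide; open, the fingers measure 114 mm over their backs; the gripper's body (76 mm by 85 mm) begins 54 mm behind the grasp point. The pads swing forward as they close: fully open they stand 13 mm farther back than shut.
Start: joints at [1.176, 0.398, 0.045, 1.537, -0.019, 1.207, -0.051], TCP at [189.513, -621.786, 303.947] pointing down, gripper open.
Joint ranges: [-2.82, 2.82], [-0.49, 2.23], [-1.37, 1.46], [0, 2.46], [-1.36, 4.5], [0.23, 2], [-2.94, 2.94]. Speed limits (rad/s): [2.57, 2.57, 3.14, 3.14, 3.14, 3.14, 3.14].

## Interface

Orientations are given as a unit quaternion [x, y, z, w].
In Python, from bench import observe, camera, hand_in, pinch_z gives the robot as it stands.
- The arm moves only by the tool apply_moves, never from a script. Its argument "targets" is a list of rows, each a list of 2 entries, a list of its own where there are three numbers: the shift along the tool's x, y, z in units of 25 mm (1.0 is 25 mm), then the turn, a rotation vector about the tool's x, y, z in degrees. In form: [[[x, y, z], [ax, ay, az]], ...]. A call has 1 to 20 rows; each row shifts and turns the commanded pose from where the row before left it, along the tool's axes as they then stand; what a row does not reach is not made up. A row lasts 1/10 s, in which the tool goes at most 50 mm and 8.59 degrees, less where a joint would pass 70% of its speed; a pose out of reach is approached as far as the arm can. A call is refused whole if a number of a shift passes 1 or a number of a turn 8.59, either way. A call with a gripper value outside its range is refused whole. "jaw" is the closure, from 0 (fully open) to 1 (shut), set as the call begins (left out, the last holds). The fingers move at their own pace and stop on an object; "force" is the grip in N (left out, the last holds). Time passes only in rows, so rows that do not move let the fingers close. It gives the time, the measured TCP pose, the force, the opening and the grip force at its end, in the units of the state.
- observe(): the state, without advancing time (a new reading comes with each control period).
- camera(name): name is "scene" or "side" or "wrist"; returns a dict with "frame" (480x640x3 uint8, red, green, blue), "mtx" (3x3 intrinsics, pixels), "k1" (the pictures are not rectified: a ray, as slopes to the right and down, at radius r is drawn at 1 + k1 r^2 times it, then the intrinsics apply), "world_to_cam" (4x4, takes a point from world to camera coordinates); the wrist camera has in their place "T_tool_cam" (4x4, takes a point from camera to tool coordinates, whose origin is the TCP and whose axes are the flange's). Camera axes: x right, y down, z forward; pixel columns grow to the right and rows downward; lengths in mm; the calibration is good to about 2 mm. A picture is of the moment at which its call begins: read the wrist's pose just before it. There is no depth.
- hand_in(): hands the job in; it is judged then, once.
The state is a dict: "t": time; "qpos": joint angles; "qd": joint speeds; "tau": joint torques, N m; "ee_pos": TCP position; "tcp_rot": TCP orientation; "wrist_force": force on the tool from outside, world axes, zero at the start; "moment": the same for the moment, N m; "gripper_width": opening from 0.0 (shut) to 1.0 (fully open); "finger_force": force on a finger pad.
Only numpy, scipy, OpenCV 4.12 (cv2) and the standard library are available. Lean on these libraries where they do the work, as an engineer would, in place of code of your own. Each camera call takes 0.05 s, during which the arm holds its last target. There are 200 camera calls.

## Working session

There is one attempt and no reset: what is moved stays moved. The work goes in short steps, Python scripts to look and compute and a tool call to move; the robot and the scene stay as the last step left them, time stands still between calls to the robot, and variables do not carry over. Pictures are saved under pics/ and viewed, at most 11 in all, crops included, and the job is handed in when it is done.

Besides the shell and the picture viewer there is one more tool, called after "Emit:" by a JSON object that holds its "name" and its "arguments". apply_moves: Moves the arm, as the interface text tells. Its arguments: {"type":"object","properties":{"targets":{"type":"array"},"jaw":{"type":"number"},"force":{"type":"number"}},"required":["targets"]}

```bash
mkdir -p pics; ls; python3 - <<'E'
from bench import observe,camera,pinch_z
import cv2,pickle
print(observe(),pinch_z)
for n in("scene","side"):
    c=camera(n); pickle.dump(c,open(f"{n}.pkl","wb")); cv2.imwrite(f"pics/{n}0.png",c["frame"][:,:,::-1]); print(n,c["mtx"],c["k1"],c["world_to_cam"])
E
```

```text
pics
{'t': 0.0, 'qpos': array([ 1.17599962,  0.3991866 ,  0.04504029,  1.53788252, -0.01869586,
        1.20693609, -0.05068281]), 'qd': array([-8.03244571e-04, -1.59334147e-03,  5.66383686e-04,  1.01930785e-03,
        1.57744045e-03,  6.99362326e-04, -3.60549677e-05]), 'tau': array([ 2.13306325e-04, -4.75122607e+01,  1.36449303e+00, -2.54221863e+01,
        1.15540824e-02,  9.54214542e-03,  1.00233899e-05]), 'ee_pos': array([ 189.35423212, -621.28083499,  302.86584634]), 'tcp_rot': array([ 9.89073274e-01,  1.47421394e-01, -2.17155606e-04, -9.71578498e-04]), 'wrist_force': array([ 0.2726775 , -0.21593919, -1.00606103]), 'moment': array([-0.01848293, -0.03089735,  0.00059578]), 'finger_force': 0.0, 'gripper_width': 0.997258857333459} 53.900000000000006
scene [[456.69881735   0.         312.83554911]
 [  0.         456.69881735 233.97664183]
 [  0.           0.           1.        ]] -0.019119294310476032 [[-5.50051990e-01 -8.35092008e-01 -8.00914926e-03  2.49898953e+02]
 [-5.13643933e-01  3.45853787e-01 -7.85210206e-01  2.65831265e+02]
 [ 6.58492762e-01 -4.27792586e-01 -6.19177508e-01  9.88558250e+02]
 [ 0.00000000e+00  0.00000000e+00  0.00000000e+00  1.00000000e+00]]
side [[584.35516801   0.         321.73237222]
 [  0.         584.35516801 245.93708406]
 [  0.           0.           1.        ]] -0.05053515604666291 [[-9.62194878e-01 -2.70966646e-01  2.75335110e-02  4.36027360e+02]
 [-1.28754641e-01  3.63449185e-01 -9.22673795e-01  1.22866375e+02]
 [ 2.40006791e-01 -8.91337067e-01 -3.84597158e-01  1.73350947e+03]
 [ 0.00000000e+00  0.00000000e+00  0.00000000e+00  1.00000000e+00]]
```

View pics/scene0.png

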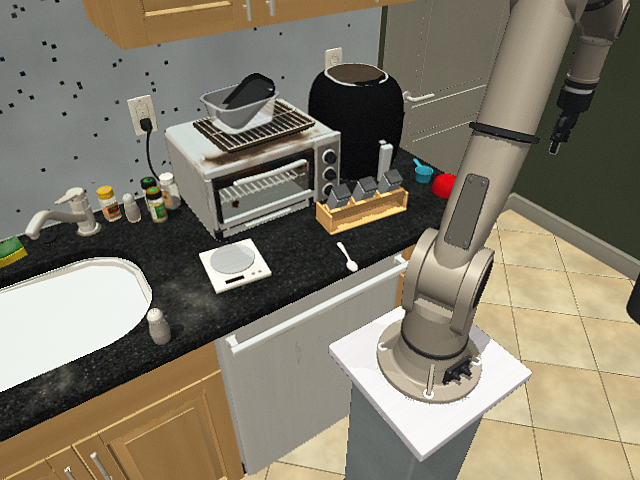

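View pics/side0.png

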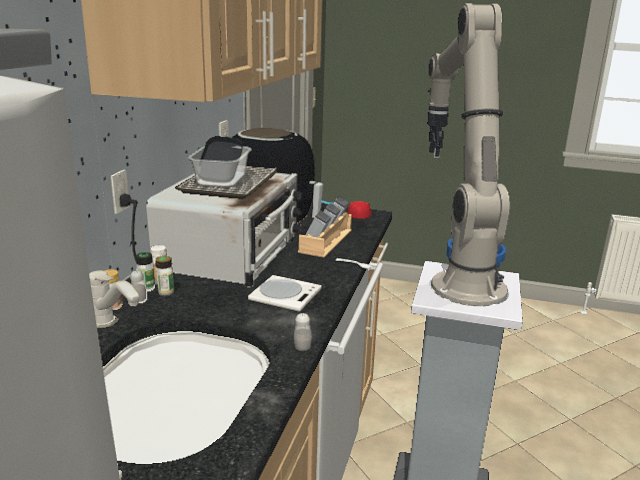

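The scene view shows three dark-lidded tins at about (340,193), (366,186) and (391,180). The pan is near (234,259), the spoon at (347,257), the shaker at (158,327) and the cup at (446,186). I'll zoom in on both views next.

```bash
cat > h.py <<'E'
import numpy as np,cv2
from scipy.spatial.transform import Rotation as R
def ray(c,uv,T=None):
    """world ray (origin,dir); T = 4x4 world pose of tool for the wrist camera"""
    K=c["mtx"];d=np.array([c["k1"],0,0,0,0.])
    x,y=cv2.undistortPoints(np.array([[uv]],float),K,d)[0,0]
    M=np.linalg.inv(c["world_to_cam"]) if T is None else T@c["T_tool_cam"]
    v=M[:3,:3]@[x,y,1]; return M[:3,3],v/np.linalg.norm(v)
def plane(c,uv,z,T=None):
    o,v=ray(c,uv,T); return o+v*(z-o[2])/v[2]
def tri(rays):
    A=0;b=0
    for o,v in rays:
        P=np.eye(3)-np.outer(v,v);A=A+P;b=b+P@o
    x=np.linalg.solve(A,b); return x,[np.linalg.norm(np.cross(v,x-o)) for o,v in rays]
def proj(c,P,T=None):
    W=c["world_to_cam"] if T is None else np.linalg.inv(T@c["T_tool_cam"])
    p=np.atleast_2d(P)@W[:3,:3].T+W[:3,3]
    return cv2.projectPoints(p,np.zeros(3),np.zeros(3),c["mtx"],np.array([c["k1"],0,0,0,0.]))[0][:,0]
def pose(o):
    T=np.eye(4);T[:3,:3]=R.from_quat(o["tcp_rot"]).as_matrix();T[:3,3]=o["ee_pos"];return T
E
python3 - <<'E'
from h import *
import pickle
s,d=[pickle.load(open(n+".pkl","rb")) for n in("scene","side")]
a=cv2.resize(s["frame"][150:300,190:430],None,fx=3.3,fy=3.3,interpolation=cv2.INTER_CUBIC)
b=cv2.resize(d["frame"][170:320,235:395],None,fx=4,fy=4,interpolation=cv2.INTER_CUBIC)
cv2.imwrite("pics/s1.png",a[:,:,::-1]);cv2.imwrite("pics/d1.png",b[:,:,::-1])
for n,uv,z in[("pan",(234,259),20),("tin1",(340,193),110),("tin2",(366,186),110),("tin3",(391,180),110),("spoon",(347,257),0),("shaker",(159,340),0),("cup",(448,190),20)]: print(n,plane(s,uv,z).round())
E
```

```text
pan [504. 218.  20.]
tin1 [ 495. -120.  110.]
tin2 [ 483. -205.  110.]
tin3 [ 467. -287.  110.]
spoon [361. -50.   0.]
shaker [369. 473.   0.]
cup [ 425. -503.   20.]
```

View pics/s1.png

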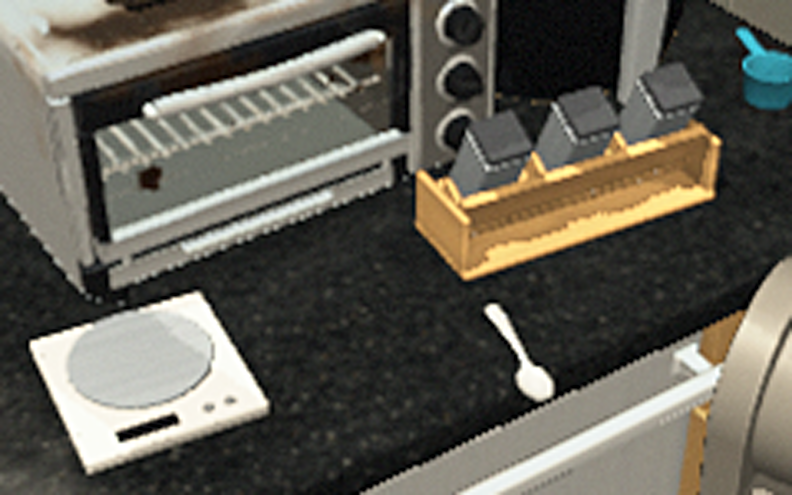

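View pics/d1.png

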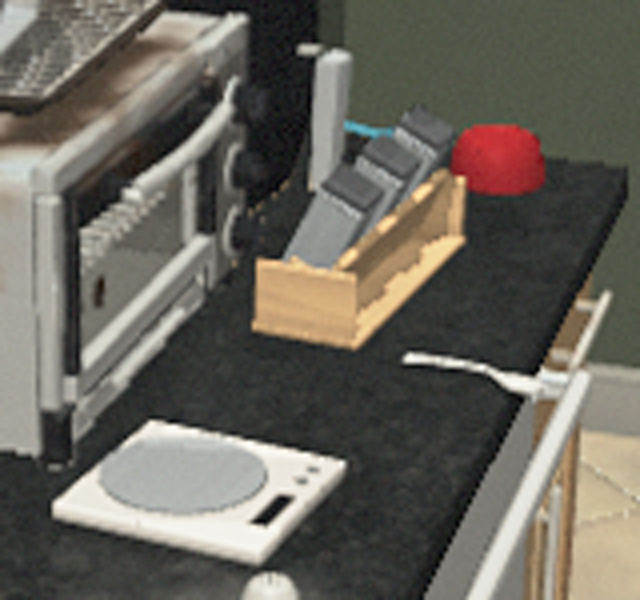

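The crops show the stand's +y end-board corners clearly, the lids, and the pan ellipse (scene crop centre about (140,360), side crop about (183,473)). I'll fit the stand and triangulate the pan from both views.

```bash
python3 - <<'E'
from h import *
import pickle
from scipy.optimize import least_squares
s,d=[pickle.load(open(n+".pkl","rb")) for n in("scene","side")]
S=lambda p:np.array(p)/3.3+[190,150]-.35
D=lambda p:np.array(p)/4+[235,170]-.37
print("pan",tri([ray(s,S((140,360))),ray(d,D((183,473)))]))
obs=[(s,S((418,220)),(48,136,0)),(s,S((468,278)),(-48,136,0)),(s,S((418,172)),(48,136,64)),(s,S((467,220)),(-48,136,64)),(s,S((714,200)),(-48,-136,0)),(s,S((718,138)),(-48,-136,64)),
(d,D((257,257)),(48,136,64)),(d,D((253,332)),(48,136,0)),(d,D((356,348)),(-48,136,0)),(d,D((358,290)),(-48,136,64)),(d,D((465,240)),(-48,-136,0)),(d,D((465,180)),(-48,-136,64))]
def W(p,q): return R.from_euler("z",p[3]).apply(q)+[p[0],p[1],p[2]]
f=lambda p:np.concatenate([proj(c,W(p,m))[0]-uv for c,uv,m in obs])
r=least_squares(f,[480,-200,0,-.17],loss="soft_l1")
print(r.x,np.degrees(r.x[3]));print(f(r.x).reshape(-1,2).round(1))
for y in(88,0,-88): print("lid",W(r.x,(-12,y,127)).round(1),"base",W(r.x,(30,y,36)).round(1))
for n,a,b in[("lid+y",(507,135),(352,185)),("lid0",(585,108),(392,155)),("lid-y",(670,82),(428,123))]: print(n,tri([ray(s,S(a)),ray(d,D(b))]))
# scale yaw
q=[plane(s,S(p),20)[:2] for p in((30,343),(205,292),(268,408),(88,470))];print("scale",np.round(q),np.mean(q,0))
q=[plane(d,D(p),20)[:2] for p in((152,420),(347,462),(262,555),(52,508))];print("scale",np.round(q),np.mean(q,0))
E
```

```text
pan (array([512.27167681, 220.57496912,  18.3808282 ]), [np.float64(1.6750241057961872), np.float64(1.6750241057960782)])
[ 5.00859652e+02 -2.11823835e+02 -5.87704946e-01 -9.52430667e-02] -5.457025751185747
[[-0.6  1.2]
 [-0.2  0.8]
 [-0.7 -1.7]
 [ 0.5  0.6]
 [ 0.9 -1.3]
 [ 2.2  0.2]
 [-1.7  0.7]
 [-1.  -0.2]
 [ 0.3  0.7]
 [ 0.3 -2.9]
 [-0.4  0.6]
 [ 0.4 -0.9]]
lid [ 497.3 -123.1  126.4] base [ 539.1 -127.1   35.4]
lid [ 488.9 -210.7  126.4] base [ 530.7 -214.7   35.4]
lid [ 480.5 -298.3  126.4] base [ 522.4 -302.3   35.4]
lid+y (array([ 488.60562907, -126.48709038,  120.88990534]), [np.float64(1.1938218473318924), np.float64(1.193821847331964)])
lid0 (array([ 475.48794912, -201.13545511,  126.29514424]), [np.float64(0.9045711957356588), np.float64(0.9045711957356506)])
lid-y (array([ 465.88485494, -289.70902668,  128.0905974 ]), [np.float64(0.42952654504838594), np.float64(0.4295265450482877)])
scale [[578. 288.]
 [557. 138.]
 [401. 164.]
 [417. 308.]] [488.14403652 224.38032842]
scale [[564. 146.]
 [408. 166.]
 [424. 317.]
 [580. 300.]] [493.86428287 232.52337325]
```

```bash
cat >> h.py <<'E'
def plan(o,Rt,p):
    """print rotation (tool axes, deg) then shift in the turned tool axes (units of 25 mm)"""
    T=pose(o); rv=np.degrees(R.from_matrix(T[:3,:3].T@Rt).as_rotvec())
    print("turn",rv.round(2),"shift",(Rt.T@(np.array(p)-T[:3,3])/25).round(2),"noturn shift",(T[:3,:3].T@(np.array(p)-T[:3,3])/25).round(2))
def Rtool(yaw,tilt):
    return (R.from_euler("z",yaw,degrees=True)*R.from_euler("x",180,degrees=True)*R.from_euler("y",tilt,degrees=True)).as_matrix()
E
python3 - <<'E'
from h import *
from bench import *
o=observe();Rt=Rtool(-7,25);print(Rt.round(2))
c=camera("wrist");print(c["T_tool_cam"].round(3),c["mtx"],c["k1"])
p=np.array([485,-211,126])-190*Rt[:,2];print(p);plan(o,Rt,p)
T=np.eye(4);T[:3,:3]=Rt;T[:3,3]=p
for q in([497,-123,126],[489,-211,126],[480,-298,126],[530,-214,35]):print(proj(c,q,T))
E
```

```text
[[ 0.9  -0.12  0.42]
 [-0.11 -0.99 -0.05]
 [ 0.42  0.   -0.91]]
[[  0.     -0.951  -0.308  78.27 ]
 [  1.      0.     -0.      0.418]
 [  0.     -0.308   0.951 -70.992]
 [  0.      0.      0.      1.   ]] [[378.7763374    0.         320.54286031]
 [  0.         378.7763374  241.68445284]
 [  0.           0.           1.        ]] -0.05640081215315441
[ 405.30105543 -201.21420009  298.19847954]
turn [-5.32 24.66 23.55] shift [  5.83 -17.73   2.93] noturn shift [ 13.16 -13.56   0.21]
[[197.34515166 231.93947788]]
[[319.32774442 228.09114928]]
[[439.92388608 225.92590535]]
[[317.58576504 201.25438444]]
```

Emit:
{"name": "apply_moves", "arguments": {"targets": [[[0,0,0],[-1.33,6.17,5.89]],[[0,0,0],[-1.33,6.17,5.89]],[[0,0,0],[-1.33,6.17,5.89]],[[0,0,0],[-1.33,6.17,5.89]],[[0.33,-1,0.16],[0,0,0]],[[0.33,-1,0.16],[0,0,0]],[[0.33,-1,0.16],[0,0,0]],[[0.33,-1,0.16],[0,0,0]],[[0.33,-1,0.16],[0,0,0]],[[0.33,-1,0.16],[0,0,0]],[[0.33,-1,0.16],[0,0,0]],[[0.33,-1,0.16],[0,0,0]],[[0.33,-1,0.16],[0,0,0]],[[0.33,-1,0.16],[0,0,0]],[[0.33,-1,0.16],[0,0,0]],[[0.33,-1,0.16],[0,0,0]],[[0.33,-1,0.16],[0,0,0]],[[0.33,-1,0.16],[0,0,0]],[[0.33,-1,0.16],[0,0,0]],[[0.33,-1,0.16],[0,0,0]]], "jaw": 0, "force": 60}}

```text
t: 2.15
ee_pos: [383.4, -241.2, 300.7]
tcp_rot: [0.975, -0.059, 0.215, 0.014]
wrist_force: [0.6, 0.8, 0.2]
gripper_width: 0.994
finger_force: 0.0
```

Emit:
{"name": "apply_moves", "arguments": {"targets": [[[0.3,-0.9,0.2],[0,0,0]],[[0.3,-0.9,0.2],[0,0,0]],[[0,0,0],[0,0,0]],[[0,0,0],[0,0,0]]]}}

```text
t: 2.55
ee_pos: [406.2, -199.6, 297.9]
tcp_rot: [0.975, -0.058, 0.215, 0.014]
wrist_force: [-0.3, -0.4, -0.5]
gripper_width: 0.999
finger_force: 0.0
```

```bash
python3 - <<'E'
from h import *
from bench import *
import pickle
o=observe();c=camera("wrist");pickle.dump((o,c),open("w1.pkl","wb"))
print(o["t"],o["ee_pos"],pose(o)[:3,:3].round(3),o["wrist_force"],o["qpos"])
cv2.imwrite("pics/w1.png",cv2.resize(c["frame"],(800,600))[:,:,::-1])
E
```

```text
2.55 [ 406.15249115 -199.61403398  297.90677046] [[ 0.9   -0.119  0.418]
 [-0.107 -0.993 -0.052]
 [ 0.422  0.002 -0.907]] [-0.29549372 -0.36578386 -0.52214965] [ 0.92220741 -0.1269505  -0.4397808   2.20953406 -0.32836155  0.65932355
 -0.99427947]
```

View pics/w1.png

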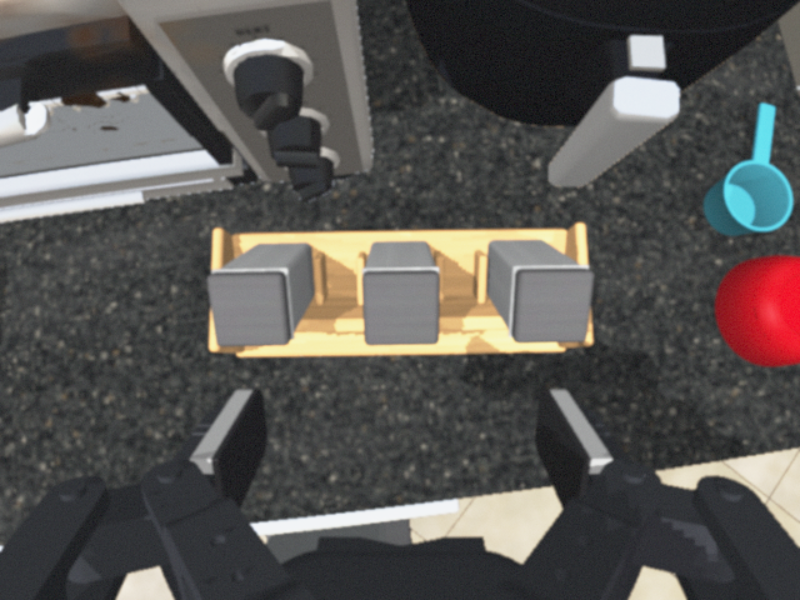

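The wrist view shows the three lid tops, in 800-px coordinates: left (211–289, 268–345), middle (364–439, 270–343) and right (514–590, 268–341). I'll fit the stand pose to these corners.

```bash
python3 - <<'E'
from h import *
import pickle
from scipy.optimize import least_squares
o,c=pickle.load(open("w1.pkl","rb"));T=pose(o)
bx=[(88,[(213,271),(287,268),(288,344),(217,346)]),(0,[(365,270),(437,268),(438,343),(364,343)]),(-88,[(513,268),(587,270),(590,341),(518,341)])]
a=np.array([.906,0,.423]);ax=np.array([-.423,0,.906])
pts=[];uv=[]
for y,q in bx:
    ctr=np.array([30,y,36])+100*ax
    for (sx,sy),p in zip([(1,1),(1,-1),(-1,-1),(-1,1)],q):
        pts.append(ctr+22*sx*a+np.array([0,22*sy,0]));uv.append(np.array(p)*.8-.1)
pts=np.array(pts);uv=np.array(uv)
W=lambda p,q:R.from_euler("z",p[3]).apply(q)+p[:3]
f=lambda p:(proj(c,W(p,pts),T)-uv).ravel()
r=least_squares(f,[500,-212,0,-.1],loss="soft_l1")
print(r.x,np.degrees(r.x[3]));print(f(r.x).reshape(-1,2).round(1))
for y in(88,0,-88): print("lid",W(r.x,np.array([30,y,36])+100*ax).round(1))
# triangulate lid corners: wrist + scene prior: lid centres
s,d=[pickle.load(open(n+".pkl","rb")) for n in("scene","side")]
S=lambda p:np.array(p)/3.3+[190,150]-.35
D=lambda p:np.array(p)/4+[235,170]-.37
for i,(a1,b1) in enumerate([((503,138),(352,187)),((583,112),(390,157)),((668,85),(427,125))]):
    print(tri([ray(c,uv[4*i:4*i+4].mean(0),T),ray(s,S(a1)),ray(d,D(b1))]))
E
```

```text
[ 4.90064950e+02 -2.10797310e+02 -3.77374171e+00 -1.12369262e-01] -6.438284463954497
[[-3.9  0.6]
 [-1.9  2.4]
 [ 2.1 -1. ]
 [ 0.6 -2.4]
 [-2.4  0.3]
 [ 2.2  1.5]
 [ 0.2 -0.9]
 [ 0.3 -0.5]
 [ 3.3  1.2]
 [ 5.  -0.6]
 [-4.4 -0.4]
 [-4.9  0.2]]
lid [ 487.7 -122.   122.8]
lid [ 477.8 -209.4  122.8]
lid [ 468.  -296.9  122.8]
(array([ 487.85085235, -121.92606823,  120.44540208]), [np.float64(0.569915960439983), np.float64(1.631169283376864), np.float64(1.37716511643053)])
(array([ 479.48762198, -207.0456888 ,  120.19064499]), [np.float64(2.524855397761249), np.float64(3.6978392726319123), np.float64(1.63122958416057)])
(array([ 468.84378917, -294.45923465,  123.60363256]), [np.float64(2.2456282684742885), np.float64(3.1517250163990296), np.float64(1.282426199734702)])
```

The bright line is the lid seam, 12 mm down the tin, so I'll refit with those corners at that depth.

```bash
cat > fit.py <<'E'
from h import *
import pickle
from scipy.optimize import least_squares
o,c=pickle.load(open("w1.pkl","rb"));T=pose(o)
bx=[(88,[(213,271),(287,268),(288,344),(217,346)],(88,88,88,100)),(0,[(365,270),(437,268),(438,343),(364,343)],(88,88,100,100)),(-88,[(513,268),(587,270),(590,341),(518,341)],(88,88,100,88))]
a=np.array([.906,0,.423]);ax=np.array([-.423,0,.906])
pts=[];uv=[]
for y,q,zz in bx:
    for (sx,sy),p,z in zip([(1,1),(1,-1),(-1,-1),(-1,1)],q,zz):
        pts.append(np.array([30,y+22*sy,36])+z*ax+22*sx*a);uv.append(np.array(p)*.8-.1)
pts=np.array(pts);uv=np.array(uv)
W=lambda p,q:R.from_euler("z",p[3]).apply(q)+p[:3]
f=lambda p:(proj(c,W(p,pts),T)-uv).ravel()
r=least_squares(f,[500,-212,0,-.1],loss="soft_l1")
print(r.x,np.degrees(r.x[3]));print(f(r.x).reshape(-1,2).round(1))
for y in(88,0,-88): print("lid",W(r.x,np.array([30,y,36])+100*ax).round(1))
r=least_squares(lambda p:f([p[0],p[1],0,p[2]]),[500,-212,-.1],loss="soft_l1");p=[r.x[0],r.x[1],0,r.x[2]]
print("z=0",p,r.cost)
for y in(88,0,-88): print("lid",W(p,np.array([30,y,36])+100*ax).round(1))
E
python3 fit.py
```

```text
[ 4.87568509e+02 -2.10409303e+02 -6.74321679e-01 -1.11215690e-01] -6.372189654458282
[[ 0.3 -0.7]
 [ 0.5  1.1]
 [ 4.4 -3.9]
 [-1.2  1. ]
 [-1.7 -1.1]
 [ 1.1  0.1]
 [ 0.5  2.3]
 [-0.2  2.8]
 [ 0.4 -0.3]
 [ 0.4 -2.2]
 [-2.7  2.7]
 [-7.5 -2.9]]
lid [ 485.1 -121.6  125.9]
lid [ 475.3 -209.   125.9]
lid [ 465.6 -296.5  125.9]
z=0 [np.float64(487.4579784204321), np.float64(-210.4232273961197), 0, np.float64(-0.1113401514255324)] 27.939327201108508
lid [ 485.  -121.6  126.6]
lid [ 475.2 -209.1  126.6]
lid [ 465.5 -296.5  126.6]
```

Emit:
{"name": "apply_moves", "arguments": {"targets": [[[-0.19,0.02,0.8],[0,0,0]],[[-0.19,0.02,0.8],[0,0,0]],[[0,0,0.8],[0,0,0]],[[0,0,0.8],[0,0,0]],[[0,0,0.8],[0,0,0]],[[0,0,0.7],[0,0,0]],[[0,0,0.6],[0,0,0]],[[0,0,0.5],[0,0,0]],[[0,0,0.4],[0,0,0]],[[0,0,0.3],[0,0,0]],[[0,0,0],[0,0,0]],[[0,0,0],[0,0,0]]]}}

```text
t: 3.8
ee_pos: [465.7, -208.4, 146.9]
tcp_rot: [0.975, -0.059, 0.216, 0.014]
wrist_force: [0.4, 0.1, -0.2]
gripper_width: 1.003
finger_force: 0.0
```

```bash
python3 - <<'E'
from h import *
from bench import *
import pickle
o=observe();c=camera("wrist");pickle.dump((o,c),open("w2.pkl","wb"))
print(o["t"],o["ee_pos"],o["wrist_force"],o["moment"],o["qpos"],o["tau"])
cv2.imwrite("pics/w2.png",c["frame"][:,:,::-1])
E
```

```text
3.8 [ 465.73795441 -208.37239342  146.86612554] [ 0.41718678  0.10497836 -0.21237881] [0.02639689 0.44193851 0.01923115] [ 0.77635056  0.23669099 -0.42062415  2.26261436 -0.05678526  0.24023018
 -1.25188118] [-1.06908053e-01 -2.96964097e+01 -1.68868281e+00 -1.82424849e+01
 -1.10130468e-01 -1.63222533e+00 -4.23352511e-03]
```

View pics/w2.png

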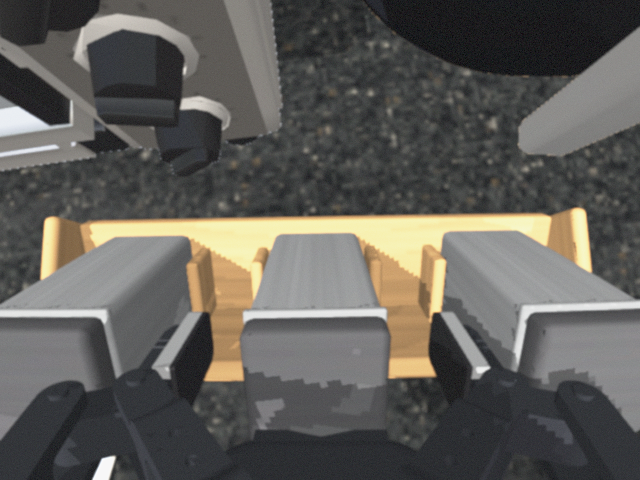

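The fingers straddle the middle lid (px 243–389, pads at 211 and 430), so it's centred. Joint 6 is close to its limit, so I'll ease the tilt by 5° and close.

Emit:
{"name": "apply_moves", "arguments": {"targets": [[[0.19,0,0],[0,-5,0]],[[0,0,0],[0,0,0]]], "jaw": 0}}

```text
t: 4.05
ee_pos: [472.9, -209.3, 150.9]
tcp_rot: [0.983, -0.058, 0.176, 0.012]
wrist_force: [1.8, -0.2, 0.2]
gripper_width: 1.0
finger_force: 0.0
```

Emit:
{"name": "apply_moves", "arguments": {"targets": [[[0,0,0],[0,0,0]],[[0,0,0],[0,0,0]],[[0,0,0],[0,0,0]],[[0,0,0],[0,0,0]],[[0,0,0],[0,0,0]],[[0,0,0],[0,0,0]],[[0,0,0],[0,0,0]]], "jaw": 1, "force": 50}}

```text
t: 4.75
ee_pos: [469.3, -208.7, 148.5]
tcp_rot: [0.983, -0.059, 0.172, 0.011]
wrist_force: [-5.0, 1.3, 4.5]
gripper_width: 0.511
finger_force: 52.8
```

```bash
python3 - <<'E'
from bench import *
o=observe();print(o)
E
```

```text
{'t': 4.75, 'qpos': array([ 0.68709622,  0.24690928, -0.34360208,  2.20663866,  0.00268258,
        0.36435344, -1.32636052]), 'qd': array([-0.00204455,  0.00060521,  0.00178079,  0.00132401, -0.00045553,
       -0.00116871, -0.00036143]), 'tau': array([-3.24847922e-01, -3.00954223e+01, -1.65133495e+00, -1.99357671e+01,
       -1.05871148e-01, -2.22406894e+00,  1.67803047e-02]), 'ee_pos': array([ 469.26056449, -208.73944619,  148.48384267]), 'tcp_rot': array([ 0.98320975, -0.0592718 ,  0.17221708,  0.01125704]), 'wrist_force': array([-4.96714193,  1.26928571,  4.47065074]), 'moment': array([0.20698637, 0.8784213 , 0.07305524]), 'finger_force': 52.83685751259327, 'gripper_width': 0.5108364460206596}
```

Emit:
{"name": "apply_moves", "arguments": {"targets": [[[0.08,0,-0.23],[0,0,0]],[[0.08,0,-0.23],[0,0,0]],[[0.08,0,-0.23],[0,0,0]],[[0,0,0],[0,0,0]],[[0,0,0],[0,0,0]],[[0,0,0],[0,0,0]],[[0,0,0],[0,0,0]],[[0,0,0],[0,0,0]]]}}

```text
t: 5.55
ee_pos: [469.6, -208.7, 166.7]
tcp_rot: [0.983, -0.059, 0.173, 0.011]
wrist_force: [0.0, 0.0, -2.1]
gripper_width: 0.506
finger_force: 52.2
```

```bash
python3 - <<'E'
from bench import *
o=observe();print({k:o[k].round(2) for k in("ee_pos","wrist_force","moment","tau","qpos","qd")},o["finger_force"])
E
```

```text
{'ee_pos': array([ 469.6 , -208.69,  166.72]), 'wrist_force': array([ 0.03,  0.03, -2.13]), 'moment': array([ 0.04,  0.48, -0.02]), 'tau': array([ 1.000e-02, -3.162e+01, -1.390e+00, -2.030e+01, -1.400e-01,
       -1.470e+00, -0.000e+00]), 'qpos': array([ 0.7 ,  0.21, -0.36,  2.19, -0.02,  0.41, -1.31]), 'qd': array([ 0., -0.,  0., -0.,  0.,  0., -0.])} 52.17836335301399
```

Emit:
{"name": "apply_moves", "arguments": {"targets": [[[0,0,0],[0,0,0]]]}}

```text
t: 5.65
ee_pos: [469.6, -208.7, 166.8]
tcp_rot: [0.983, -0.059, 0.173, 0.011]
wrist_force: [-0.7, -0.2, -1.6]
gripper_width: 0.512
finger_force: 52.2
```

Emit:
{"name": "apply_moves", "arguments": {"targets": [[[0,0,0],[0,0,0]]]}}

```text
t: 5.75
ee_pos: [469.7, -208.7, 166.9]
tcp_rot: [0.983, -0.059, 0.173, 0.011]
wrist_force: [0.3, -0.8, -0.6]
gripper_width: 0.509
finger_force: 52.2
```

Emit:
{"name": "apply_moves", "arguments": {"targets": [[[0,0,0],[0,0,0]]]}}

```text
t: 5.85
ee_pos: [469.7, -208.7, 166.9]
tcp_rot: [0.983, -0.059, 0.173, 0.011]
wrist_force: [-0.5, -0.8, -0.2]
gripper_width: 0.51
finger_force: 52.2
```

Emit:
{"name": "apply_moves", "arguments": {"targets": [[[0,0,0],[0,0,0]]]}}

```text
t: 5.95
ee_pos: [469.7, -208.7, 166.9]
tcp_rot: [0.983, -0.059, 0.173, 0.011]
wrist_force: [0.2, -0.4, -1.7]
gripper_width: 0.51
finger_force: 52.2
```

Lifted, the middle tin averages about 1.2 N, so it's light. I'll put it back and move to the +y tin.

Emit:
{"name": "apply_moves", "arguments": {"targets": [[[-0.08,0,0.23],[0,0,0]],[[-0.08,0,0.23],[0,0,0]],[[-0.08,0,0.23],[0,0,0]],[[0,0,0],[0,0,0]],[[0,0,0],[0,0,0]]]}}

```text
t: 6.45
ee_pos: [469.9, -208.5, 148.3]
tcp_rot: [0.983, -0.059, 0.173, 0.011]
wrist_force: [-0.5, 0.6, -0.0]
gripper_width: 0.508
finger_force: 52.0
```

Emit:
{"name": "apply_moves", "arguments": {"targets": [[[0,0,0],[0,0,0]],[[0,0,0],[0,0,0]],[[0,0,0],[0,0,0]],[[0,0,0],[0,0,0]],[[0,0,0],[0,0,0]],[[0,0,-0.2],[0,0,0]],[[0,0,-0.6],[0,0,0]],[[0,0,-0.8],[0,0,0]],[[0,0,-0.8],[0,0,0]],[[0,0,-0.8],[0,0,0]],[[0,-0.88,0],[0,0,0]],[[0,-0.88,0],[0,0,0]],[[0,-0.88,0],[0,0,0]],[[0,-0.88,0],[0,0,0]],[[0,0,0],[0,0,0]],[[0,0,0],[0,0,0]]], "jaw": 0}}

```text
t: 8.05
ee_pos: [453.4, -118.0, 224.0]
tcp_rot: [0.983, -0.059, 0.173, 0.012]
wrist_force: [-0.1, -0.1, -0.5]
gripper_width: 0.998
finger_force: 0.0
```

```bash
python3 - <<'E'
from h import *
from bench import *
import pickle
o=observe();c=camera("wrist");pickle.dump((o,c),open("w3.pkl","wb"))
print(o["t"],o["ee_pos"],o["wrist_force"],o["qpos"])
cv2.imwrite("pics/w3.png",c["frame"][:,:,::-1])
E
```

```text
8.05 [ 453.44150632 -118.03927389  224.02399564] [-0.05301155 -0.13569924 -0.51100699] [ 6.35548260e-01  3.27552410e-02 -4.68700574e-01  2.23614648e+00
  4.96787074e-05  5.27742182e-01 -1.52038243e+00]
```

View pics/w3.png

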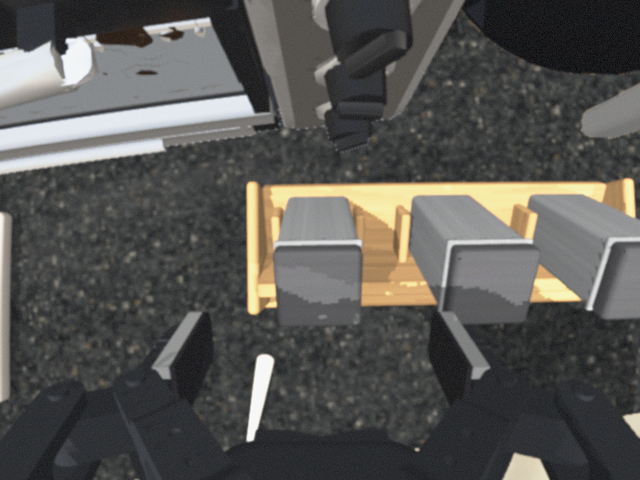

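The middle tin is seated again and the +y tin is centred (u about 319). I'll descend with the tilt eased a little more.

Emit:
{"name": "apply_moves", "arguments": {"targets": [[[0,0,0.6],[0,0,0]],[[0,0,0.8],[0,0,0]],[[0,0,0.8],[0,0,0]],[[0,0,0.6],[0,0,0]],[[0,0,0.4],[0,0,0]],[[0.15,0,0],[0,-4,0]],[[0,0,0],[0,0,0]],[[0,0,0],[0,0,0]]]}}

```text
t: 8.9
ee_pos: [484.4, -122.5, 150.1]
tcp_rot: [0.988, -0.06, 0.139, 0.009]
wrist_force: [-0.5, 0.0, 0.5]
gripper_width: 1.001
finger_force: 0.0
```

Emit:
{"name": "apply_moves", "arguments": {"targets": [[[0,0,0],[0,0,0]],[[0,0,0],[0,0,0]],[[0,0,0],[0,0,0]],[[0,0,0],[0,0,0]],[[0,0,0],[0,0,0]],[[0,0,0],[0,0,0]],[[0.07,0,-0.24],[0,0,0]],[[0.07,0,-0.24],[0,0,0]],[[0.07,0,-0.24],[0,0,0]],[[0,0,0],[0,0,0]],[[0,0,0],[0,0,0]],[[0,0,0],[0,0,0]],[[0,0,0],[0,0,0]]], "jaw": 1, "force": 50}}

```text
t: 10.2
ee_pos: [483.9, -121.8, 168.3]
tcp_rot: [0.989, -0.06, 0.138, 0.009]
wrist_force: [-0.5, 0.3, -3.7]
gripper_width: 0.511
finger_force: 50.0
```

Emit:
{"name": "apply_moves", "arguments": {"targets": [[[0,0,0],[0,0,0]]]}}

```text
t: 10.3
ee_pos: [484.0, -121.8, 168.3]
tcp_rot: [0.989, -0.059, 0.138, 0.009]
wrist_force: [-0.2, -0.2, -3.5]
gripper_width: 0.509
finger_force: 50.0
```

Emit:
{"name": "apply_moves", "arguments": {"targets": [[[0,0,0],[0,0,0]]]}}

```text
t: 10.4
ee_pos: [484.0, -121.8, 168.4]
tcp_rot: [0.989, -0.06, 0.138, 0.009]
wrist_force: [0.3, -0.4, -4.0]
gripper_width: 0.507
finger_force: 50.0
```

Emit:
{"name": "apply_moves", "arguments": {"targets": [[[0,0,0],[0,0,0]]]}}

```text
t: 10.5
ee_pos: [484.1, -121.8, 168.4]
tcp_rot: [0.989, -0.06, 0.138, 0.009]
wrist_force: [0.8, 0.6, -3.7]
gripper_width: 0.506
finger_force: 50.0
```

The +y tin reads about 3.7 N, so it's the heavy one. I'll lift it straight up, back off and turn it upright.

Emit:
{"name": "apply_moves", "arguments": {"targets": [[[0,0,0],[0,0,0]],[[0.11,0,-0.38],[0,0,0]],[[0.22,0,-0.77],[0,0,0]],[[0.22,0,-0.77],[0,0,0]],[[0.22,0,-0.77],[0,0,0]],[[0.22,0,-0.77],[0,0,0]],[[-0.5,0.07,-0.15],[0,0,0]],[[-0.8,0.1,-0.23],[0,0,0]],[[-0.8,0.09,-0.22],[0,0,0]],[[0,0,0],[0,-6.25,0]],[[0,0,0],[0,-6.25,0]],[[0,0,0],[0,-6.25,0]],[[0,0,0],[0,-6.25,0]],[[0,0,0],[0,0,0]],[[0,0,0],[0,0,0]]], "force": 80}}

```text
t: 12.0
ee_pos: [428.6, -121.4, 257.7]
tcp_rot: [0.995, -0.06, -0.078, -0.004]
wrist_force: [-0.5, -0.3, -3.7]
gripper_width: 0.503
finger_force: 83.4
```

```bash
python3 - <<'E'
from h import *
from bench import *
o=observe();print(o["t"],o["ee_pos"],pose(o)[:3,:3].round(3),o["qpos"])
plan(o,pose(o)[:3,:3],[430,220,255])
E
```

```text
12.0 [ 428.64965562 -121.37241168  257.7315589 ] [[ 0.981 -0.12  -0.155]
 [-0.119 -0.993  0.018]
 [-0.156  0.001 -0.988]] [ 0.610572    0.17645874 -0.48504216  1.96562231  0.09084734  1.1784948
 -1.60702158]
turn [0. 0. 0.] shift [ -1.55 -13.56   0.34] noturn shift [ -1.55 -13.56   0.34]
```

Emit:
{"name": "apply_moves", "arguments": {"targets": [[[-0.05,-0.4,0.02],[0,0,0]],[[-0.1,-0.8,0.02],[0,0,0]],[[-0.12,-0.96,0.02],[0,0,0]],[[-0.12,-0.96,0.02],[0,0,0]],[[-0.12,-0.96,0.02],[0,0,0]],[[-0.12,-0.96,0.02],[0,0,0]],[[-0.12,-0.96,0.02],[0,0,0]],[[-0.12,-0.96,0.02],[0,0,0]],[[-0.12,-0.96,0.02],[0,0,0]],[[-0.12,-0.96,0.02],[0,0,0]],[[-0.12,-0.96,0.02],[0,0,0]],[[-0.12,-0.96,0.02],[0,0,0]],[[-0.12,-0.96,0.02],[0,0,0]],[[-0.12,-0.96,0.02],[0,0,0]],[[-0.1,-0.7,0.02],[0,0,0]],[[0,0,0],[0,0,0]],[[0,0,0],[0,0,0]],[[0,0,0],[0,0,0]]]}}

```text
t: 13.8
ee_pos: [426.5, 215.6, 257.0]
tcp_rot: [0.995, -0.061, -0.078, -0.003]
wrist_force: [-0.2, -0.1, -4.6]
gripper_width: 0.51
finger_force: 83.1
```

```bash
python3 - <<'E'
from h import *
from bench import *
import pickle
o=observe();c=camera("wrist");s=camera("side");q=camera("scene");pickle.dump((o,c,s,q),open("w4.pkl","wb"))
print(o["t"],o["ee_pos"],pose(o)[:3,:3].round(3),o["wrist_force"],o["qpos"])
b=np.hstack([cv2.resize(c["frame"],(400,300)),cv2.resize(s["frame"][130:330,230:430],(300,300),interpolation=cv2.INTER_CUBIC)])
cv2.imwrite("pics/w4.png",c["frame"][:,:,::-1]);cv2.imwrite("pics/s4.png",np.hstack([cv2.resize(s["frame"][150:330,230:410],(400,400),interpolation=cv2.INTER_CUBIC),cv2.resize(q["frame"][140:320,170:350],(400,400),interpolation=cv2.INTER_CUBIC)])[:,:,::-1])
E
```

```text
13.8 [426.53905106 215.57478984 257.03103674] [[ 0.98  -0.121 -0.156]
 [-0.12  -0.993  0.016]
 [-0.156  0.003 -0.988]] [-0.21453511 -0.10475782 -4.61340902] [ 0.12547327  0.26259215 -0.73713289  1.90339624  0.08027004  1.16373557
 -2.33376622]
```

View pics/w4.png

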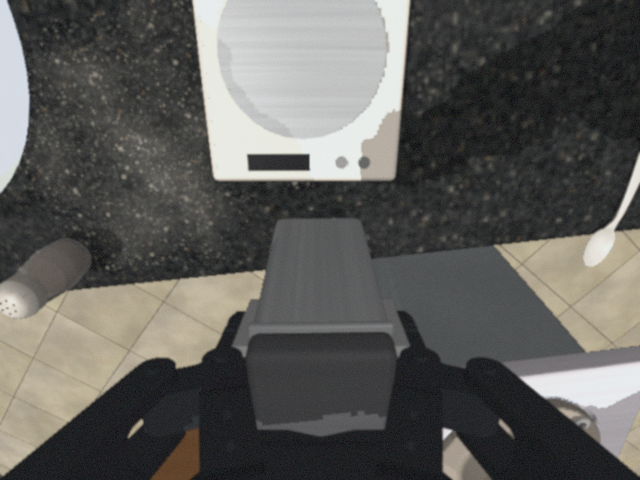

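View pics/s4.png

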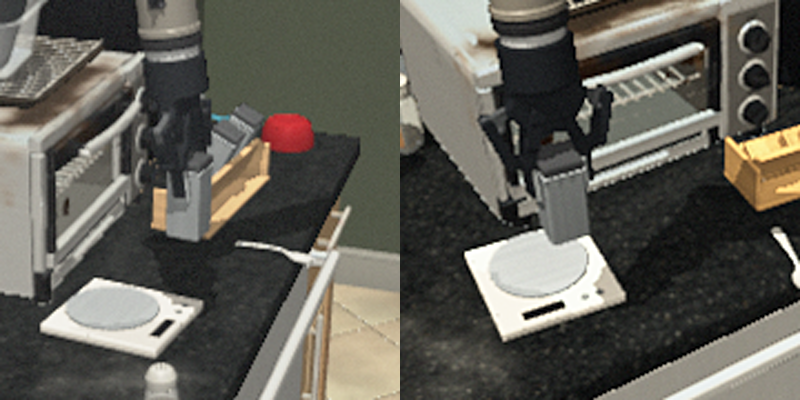

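The wrist view shows the pan circle (u 217–387, lowest at v 138). The held tin's seam runs from about (248,328) to (392,328), and its bottom edge is at about (276,222)–(362,221). The scene views show it nearly upright.

```bash
python3 - <<'E'
from h import *
import pickle
from scipy.optimize import least_squares
o,c,s,q=pickle.load(open("w4.pkl","rb"));T=pose(o)
E=[plane(c,p,20,T)[:2] for p in((387,45),(217,55),(303,138),(250,117),(360,110),(383,70),(222,80))]
r=least_squares(lambda p:np.linalg.norm(np.array(E)-p,axis=1)-60,[510,220]);print("pan",r.x,r.fun.round(1))
print("scale front corners",plane(c,(213,181),20,T),plane(c,(395,180),20,T))
g=c["frame"].mean(2)
print("col320",g[205:235,320].round().astype(int),"rows310-345",g[310:348,320].round().astype(int))
print("row240",g[240,255:290].round().astype(int),g[240,350:385].round().astype(int))
print("row336",g[336,235:262].round().astype(int),g[336,380:402].round().astype(int))
P=np.array([[22,22,88],[22,-22,88],[22,-22,0],[22,22,0]],float);uv=np.array([(248,328),(392,328),(362,221),(276,222)])
def tin(p): # tool->tin origin at p[:3], tin z = -tool z rotated by p[3] about tool y
    return R.from_euler("x",180,degrees=True)*R.from_euler("y",p[3])
W=lambda p:tin(p).apply(P)+p[:3]
f=lambda p:(proj(c,W(p)@T[:3,:3].T+T[:3,3],T)-uv).ravel()
r=least_squares(f,[0,0,120,-.15]);print(r.x,np.degrees(r.x[3]),f(r.x).round(1))
ax=T[:3,:3]@tin(r.x).as_matrix()[:,2];print("tin axis",ax,"base",T[:3,:3]@r.x[:3]+T[:3,3])
E
```

```text
pan [516.41488299 217.20048847] [ 0.6 -0.5  0.8 -0.3 -1.  -0.1  0.6]
scale front corners [431.0156811  301.51109331  20.        ] [413.75045108 155.02126182  20.        ]
col320 [33 35 39 38 41 46 36 42 42 40 32 31 40 64 77 88 89 89 87 86 91 91 90 89
 87 93 88 92 86 90] rows310-345 [ 92  92  92  89  91  92  95  90  93  92  96  92  88  94  99 111 117 121
 122 114 112 108  89  63  52  52  46  52  51  47  52  48  52  54  48  52
  49  50]
row240 [45 47 46 45 49 53 56 51 53 51 47 47 51 47 45 45 55 77 89 92 89 85 89 90
 92 92 95 91 89 88 88 90 90 88 89] [94 96 92 89 92 93 90 88 89 91 91 89 88 87 86 79 72 65 56 52 51 49 51 55
 59 57 53 48 53 53 54 51 53 52 53]
row336 [ 63  87  91  92  93  94  94  95  92  92  93  94  94 100  98 100  92  73
  56  51  53  48  47  45  49  44  53] [54 49 53 50 50 47 48 51 45 55 67 82 90 90 95 93 93 93 95 91 93 92]
[ 6.38440478e+00  3.49949901e-01  1.20405722e+02 -1.17870371e-01] -6.753474791140617 [-0.7 -0.  -0.5  0.   0.7  0.5  1.3 -0.5]
tin axis [ 0.03934917 -0.00150039  0.9992244 ] base [414.0065242  216.35589937 137.11128624]
```

```bash
python3 - <<'E'
from h import *
from bench import *
import pickle
s,d=[pickle.load(open(n+".pkl","rb")) for n in("scene","side")]
S=lambda p:np.array(p)/3.3+[190,150]-.35
D=lambda p:np.array(p)/4+[235,170]-.37
print(tri([ray(s,S((97,293))),ray(d,D((58,465)))]),tri([ray(s,S((52,78))),ray(d,D((40,165)))]))
o=observe();Rt=pose(o)[:3,:3]
plan(o,Rt,o["ee_pos"]+np.array([101,1.6,-10]));plan(o,Rt,o["ee_pos"]+np.array([0,0,-95]))
E
```

```text
(array([613.52449016, 212.98194792,  10.01263497]), [np.float64(3.8972460525229713), np.float64(3.8972460525232178)]) (array([615.68105856, 218.59093079, 233.21052408]), [np.float64(4.109169668998814), np.float64(4.109169668998919)])
turn [0. 0. 0.] shift [ 4.02 -0.56 -0.23] noturn shift [ 4.02 -0.56 -0.23]
turn [0. 0. 0.] shift [ 0.6  -0.01  3.75] noturn shift [ 0.6  -0.01  3.75]
```

Emit:
{"name": "apply_moves", "arguments": {"targets": [[[0.4,-0.06,-0.02],[0,0.6,0]],[[0.72,-0.1,-0.04],[0,0.6,0]],[[0.72,-0.1,-0.04],[0,0,0]],[[0.72,-0.1,-0.04],[0,0,0]],[[0.72,-0.1,-0.04],[0,0,0]],[[0.5,-0.07,-0.03],[0,0,0]],[[0.24,-0.03,-0.02],[0,0,0]],[[0.05,0,0.35],[0,0,0]],[[0.1,0,0.7],[0,0,0]],[[0.1,0,0.7],[0,0,0]],[[0.1,0,0.7],[0,0,0]],[[0.1,0,0.7],[0,0,0]],[[0.08,0,0.55],[0,0,0]],[[0.05,0,0.3],[0,0,0]],[[0,0,0],[0,0,0]],[[0,0,0],[0,0,0]],[[0,0,0],[0,0,0]]]}}

```text
t: 15.65
ee_pos: [529.4, 218.6, 148.6]
tcp_rot: [0.996, -0.06, -0.067, -0.004]
wrist_force: [0.2, -0.5, -4.7]
gripper_width: 0.506
finger_force: 83.3
```

```bash
python3 - <<'E'
from h import *
from bench import *
import pickle
o=observe();s=camera("side");q=camera("scene");pickle.dump((o,s,q),open("w5.pkl","wb"))
T=pose(o);print(o["t"],o["ee_pos"],T[:3,:3].round(3),o["wrist_force"],"base",T[:3,:3]@[6.4,.3,120.4]+T[:3,3])
cv2.imwrite("pics/s5.png",np.hstack([cv2.resize(s["frame"][210:330,240:360],(400,400),interpolation=cv2.INTER_CUBIC),cv2.resize(q["frame"][180:300,180:300],(400,400),interpolation=cv2.INTER_CUBIC)])[:,:,::-1])
E
```

```text
15.65 [529.42280437 218.6039228  148.57135026] [[ 0.984 -0.12  -0.134]
 [-0.119 -0.993  0.015]
 [-0.135  0.001 -0.991]] [ 0.20919068 -0.52636095 -4.73609507] base [519.54965078 219.37398421  28.40838656]
```

View pics/s5.png

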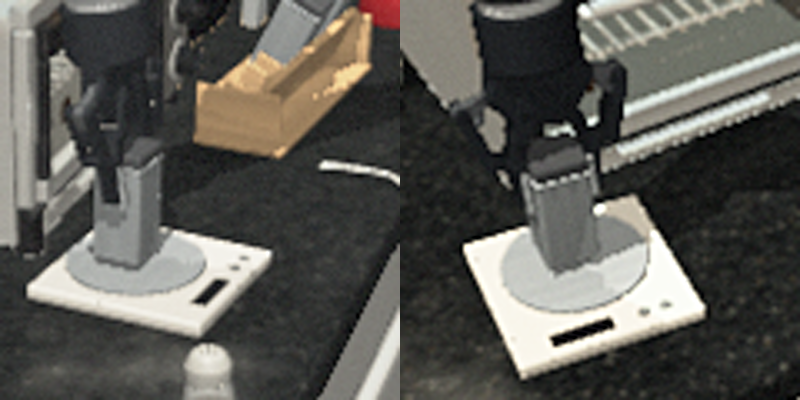

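The tin hangs about 8 mm above the pan, near its centre. I'll shift 4 mm in -x and lower it slowly.

Emit:
{"name": "apply_moves", "arguments": {"targets": [[[-0.07,0.01,0.08],[0,0,0]],[[-0.07,0.01,0.08],[0,0,0]],[[0.01,0,0.08],[0,0,0]],[[0,0,0],[0,0,0]]]}}

```text
t: 16.15
ee_pos: [524.5, 218.3, 142.6]
tcp_rot: [0.996, -0.06, -0.069, -0.003]
wrist_force: [-0.9, -0.8, 1.1]
gripper_width: 0.506
finger_force: 83.6
```

Emit:
{"name": "apply_moves", "arguments": {"targets": [[[0.01,0,0.06],[0,0,0]],[[0,0,0],[0,0,0]]]}}

```text
t: 16.35
ee_pos: [524.7, 218.4, 142.5]
tcp_rot: [0.996, -0.06, -0.069, -0.003]
wrist_force: [-3.4, -2.2, 11.3]
gripper_width: 0.506
finger_force: 84.8
```

Emit:
{"name": "apply_moves", "arguments": {"targets": [[[0.01,0,0.06],[0,0,0]],[[0,0,0],[0,0,0]]]}}

```text
t: 16.55
ee_pos: [524.8, 218.5, 142.4]
tcp_rot: [0.996, -0.06, -0.069, -0.002]
wrist_force: [-4.5, -3.0, 18.6]
gripper_width: 0.505
finger_force: 85.7
```

Contact made. I'll ease the preload, release, and retreat upward.

Emit:
{"name": "apply_moves", "arguments": {"targets": [[[-0.01,0,-0.07],[0,0,0]],[[0,0,0],[0,0,0]]]}}

```text
t: 16.75
ee_pos: [524.6, 218.3, 142.5]
tcp_rot: [0.996, -0.06, -0.069, -0.003]
wrist_force: [-3.1, -1.0, 10.1]
gripper_width: 0.506
finger_force: 85.0
```

Emit:
{"name": "apply_moves", "arguments": {"targets": [[[0,0,0],[0,0,0]],[[0,0,0],[0,0,0]],[[0,0,0],[0,0,0]],[[0,0,0],[0,0,0]],[[0,0,0],[0,0,0]],[[0,0,0],[0,0,0]],[[0,0,-0.2],[0,0,0]],[[0,0,-0.5],[0,0,0]],[[0,0,-0.8],[0,0,0]],[[0,0,-0.8],[0,0,0]],[[0,0,-0.8],[0,0,0]],[[-0.3,0,-0.8],[0,0,0]],[[-0.3,0,-0.8],[0,0,0]],[[0,0,0],[0,0,0]],[[0,0,0],[0,0,0]]], "jaw": 0}}

```text
t: 18.25
ee_pos: [526.4, 218.3, 260.1]
tcp_rot: [0.996, -0.06, -0.067, -0.003]
wrist_force: [0.3, 0.4, -0.6]
gripper_width: 0.998
finger_force: 0.0
```

```bash
python3 - <<'E'
from h import *
from bench import *
o=observe();c=camera("wrist");T=pose(o);print(o["t"],o["ee_pos"],o["gripper_width"],o["finger_force"])
f=c["frame"].copy()
# overlay: model of an upright tin at pan (green) and pan circle (red)
t=np.linspace(0,6.28,60)
for p in proj(c,np.c_[515+60*np.cos(t),218+60*np.sin(t),20+0*t],T):cv2.circle(f,tuple(int(v) for v in p),1,(255,0,0),-1)
Q=R.from_euler("z",-6.9,degrees=True).apply([[x,y,z] for z in(20,120) for x,y in((22,22),(22,-22),(-22,-22),(-22,22))])+[515,218,0]
p=proj(c,Q,T).astype(int)
for i in range(4):
    for a,b in((i,(i+1)%4),(i+4,(i+1)%4+4),(i,i+4)):cv2.line(f,tuple(map(int,p[a])),tuple(map(int,p[b])),(0,255,0),1)
cv2.imwrite("pics/w6.png",f[:,:,::-1])
import pickle
s0,d0=[pickle.load(open(n+".pkl","rb"))["frame"].astype(int) for n in("scene","side")]
s,d=camera("scene")["frame"],camera("side")["frame"]
# seated light tins: change against the first pictures, in the lid areas
print("mid,-y lid changes",np.abs(s[172:200,354:402]-s0[172:200,354:402]).mean(),np.abs(d[195:225,325:352]-d0[195:225,325:352]).mean())
E
```

```text
18.25 [526.35768792 218.32422355 260.07448705] 0.9983535918788676 0.0
mid,-y lid changes 5.817460317460317 7.166666666666667
```

View pics/w6.png

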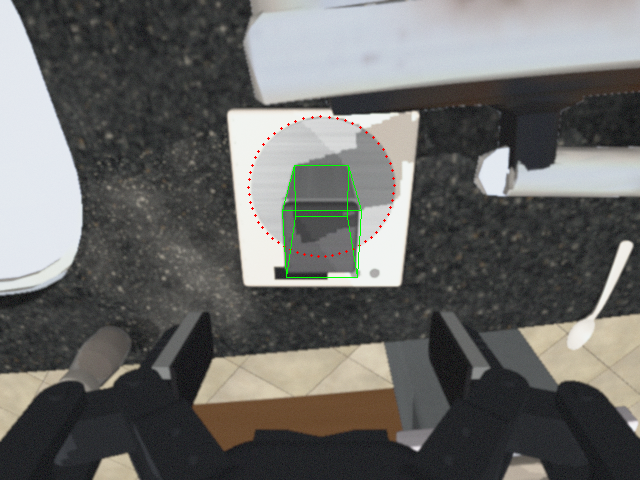

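The tin stands upright on the pan and lines up with the model overlay within a few mm. The gripper is clear, so I'm handing in.

```bash
python3 -c "
from bench import *
print(hand_in())"
```

```text
the job is handed in; nothing more can be done
None
```

The heavy tin, from the +y slot (about 3.7 N when lifted), stands upright within a few mm of the pan's centre; the middle tin was lifted and put back, the -y tin was never touched, and the job was handed in at about 18 s, with no verdict returned.

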